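# Clamp the figurine's plinth in the quick-release hobby vise

### The job

The small figurine on its wooden plinth stands loose in one of the two hobby vises. In that vise, squeeze the red quick-release lever against its black post, slide the jaw up to the plinth and let go of the lever so that it springs back; then swing the red-balled screw handle over, past upright, until the plinth is gripped tight. Keep the figurine upright and leave the empty vise as it is.

Things in the scene. Friction and masses are not known exactly. Their poses are not given: they have to be found in the camera images.
- plinth: The work: a brown wooden block 45 x 45 mm, 50 mm tall, with a white figurine 45 mm tall fixed on top; 0.1 to 0.21 kg, loose. It stands upright on the vise's bed, 1 to 2 mm from the fixed jaw, square to the jaws within 2 degrees. Origin: centre of its underside; z up.
- vise: The vise with the figurine: a fixed grey bed 120 (x) x 260 (y) x 30 mm tall; fixed jaw 85 mm tall near its +y end, clamping face at y = +95 mm. Origin: centre of its underside, on the table. z up, y along the slide towards the fixed jaw, x across, pointing away from the robot within 12 degrees. All other parts of this vise share these axes.
- sliding_jaw: The moving jaw of that vise: a pale wooden face 70 (x) x 6 x 50 mm tall on rubber buffers (2 N per mm) before a dark steel plate. Origin: centre of its clamping face, 55 mm above the table; y points at the plinth. The face begins 10 to 32 mm from the plinth. Jaw, lever, post and screw handle ride together on one carriage.
- release_grip (a point): Point to squeeze, on the carriage 52 mm behind (-y of) the jaw face (screw backed off), 115 mm above the table. Black fixed post at -x: outer face 20 mm away. Red lever at +x: outer face 29 mm away, 20 squeezed. Both 24 mm wide (y), top 135 mm, rising from a block 75 mm above the table. Grip both from above, closing along x, centred here. Squeezed, the carriage slides freely along y (up to 60 mm in all).
- release_lever (a joint): Red quick-release lever, sprung, about 15 N to squeeze: about -0.04 rad at rest (carriage locked, holding about 25 N), +0.076 fully squeezed; the carriage is free from about 0.02.
- screw_axis (a point): Where the screw handle's bar meets its turning axis, on the carriage: 50 mm behind (-y of) release_grip, 55 mm above the table. The axis runs along y; the bar swings in the x-z plane through this point: steel, 10 mm thick, 75 mm long, with a red 20 mm ball on its end.
- screw_handle (a joint): Screw handle: 0 (backed off; starts at 0 to 0.12) leans 20 degrees from upright towards -x (robot side); 0.35 is upright; 1.55, the stop, leans 69 degrees to +x. Pushing it to +x tightens: the jaw advances about 8 mm per rad. Stays where left; 0.25 N m to turn, up to 0.45 when tight. The rubber buffers take up any excess, so it may be pushed all the way over.
- spare_jaw: The jaw plate of the other, empty vise of the same make (origin as for sliding_jaw): it is to stay where it is.
There are look-alikes about, which are no part of the job. There is more than one size of the plinth; the job needs the middle-sized.

How it is judged:
By the outcome, as a careful person would: the job done as asked, in the order asked, and still so for the second after the job is handed in, with the robot touching nothing.
It also fails if it takes over 64 s, if anything falls off the work surface, if the arm or the gripper's body presses on something with over 40 N, if the wrist force passes 120 N, or if a joint passes its speed limit or range.

### The arm

A 6-joint arm with a two-finger parallel gripper is mounted at the origin on the work surface. World frame = base frame: x ahead of the robot, y to its left, z up, the work surface at z = 0. Lengths are in m, angles in rad, forces in N, time in s.
With the tool pointing down it reaches from about 0.3 to 1 m from the base axis. Payload 5.1 kg.
Tool frame: the origin (TCP) lies between the finger pads; the fingertips stand env.tips_ahead ahead of it and the grasp point (between the pads) is the TCP (env.tips_ahead is the distance from the TCP to the fingertips, in m); x points along the fingers, y is the direction in which the jaws open and shut, and the axes are right-handed (so a half turn about x gives the same grasp; the last joint's range is limited). The gripper opens to 95 mm and grips with 3 to 60 N. Pads are 20 mm wide; open, the fingers measure 119 mm over their backs; the gripper's body (75 mm by 180 mm) begins 59 mm behind the grasp point.
Start: joints at [1.114, 0.124, 1.65, -0, 1.367, -0.083], TCP at [0.237, 0.605, 0.234] pointing down, gripper open.
Joint ranges: [-2.61, 2.61], [-1.02, 2.33], [0.03, 2.71], [-1.35, 4.49], [0.32, 2.68], [-2.91, 2.91]. Speed limits (rad/s): [2.57, 2.57, 3.14, 3.14, 3.14, 3.14].

### API

Orientations are given as [roll, pitch, yaw] about the fixed x, y, z axes, in that order (R = Rz(yaw) Ry(pitch) Rx(roll)).
In Python, from bench import env gives the robot as it stands.
- The arm moves only by the tool arm_command, never from a script. Its argument "rows" is a list that holds one entry, the list of rows, each a list of 6 numbers: the shift along the tool's x, y, z in cm, then the turn, a rotation vector about the tool's x, y, z in rad. In form: [[[dx, dy, dz, wx, wy, wz], ...]]. A call has exactly 10 rows; each row shifts and turns the pose as measured when the row begins, along the tool's axes as they then stand; what a row does not reach is not made up. A row lasts 1/10 s, in which the tool goes at most 50 mm and 8.59 degrees, less where a joint would pass 70% of its speed; a pose out of reach is approached as far as the arm can. A call with a gripper value outside its range is refused whole. "fingers" is the closure, from -1 (fully open) to 1 (shut), set as the call begins (left out, the last holds). The fingers move at their own pace and stop on an object; "force" is the grip in N (left out, the last holds). Time passes only in rows, so rows that do not move let the fingers close, or fill a call up. It gives the time, the measured TCP pose, the force and the opening at its end, in the units of the state.
- env.sense(): the state, without advancing time (a new reading comes with each control period).
- env.camera(name): name is "side" or "top"; returns the picture (420x560x3 uint8, red, green, blue); there is no depth.
- env.camera_model(name): a dict with "K" (3x3 intrinsics, pixels), "distortion" ([k1, k2, p1, p2, k3] as OpenCV has them; the pictures are not rectified), "R" (3x3) and "t" (3): a world point X has camera coordinates R X + t. Camera axes: x right, y down, z forward; pixel columns grow to the right and rows downward; lengths in m; the calibration is good to about 2 mm. A picture is of the moment at which its call begins. camera_model takes no time and is no camera call.
- env.close_job(): hands the job in, once; it reports no verdict.
The state is a dict: "t": time; "joint_positions": joint angles; "joint_vel": joint speeds; "effort": joint torques, N m; "position": TCP position; "ee_rot": TCP orientation; "wrist_force": force on the tool from outside, world axes, zero at the start; "wrist_torque": the same for the moment, N m; "grip_width": finger opening in m.
Only numpy, scipy, OpenCV 4.12 (cv2) and the standard library are available. Lean on these libraries where they do the work, as an engineer would, in place of code of your own. Each camera call takes 0.05 s, during which the arm holds its last target.

## Working session

There is one attempt and no reset: what is moved stays moved. The work goes in short steps, Python scripts to look and compute and a tool call to move; the robot and the scene stay as the last step left them, time stands still between calls to the robot, and variables do not carry over. Pictures are saved under pics/ and viewed, and the job is handed in when it is done.

Besides the shell and the picture viewer there is one more tool, called after ">>>" as a command line: name --argument value ..., lists and objects as JSON in quotes. arm_command: Moves the arm, as the interface text tells. Its arguments: {"type":"object","properties":{"rows":{"type":"array","items":{"type":"array","items":{"type":"array","items":{"type":"number"}}}},"fingers":{"type":"number"},"force":{"type":"number"}},"required":["rows"]}

```bash
ls; mkdir -p pics; python3 - <<'E'
from bench import env
import cv2
print(env.sense(), env.tips_ahead)
for n in("side","top"):
    cv2.imwrite(f"pics/{n}0.png",env.camera(n)[:,:,::-1]); print(env.camera_model(n))
E
```

```text
pics
{'t': 0.0, 'joint_positions': array([ 1.11440434e+00,  1.24495665e-01,  1.65163249e+00,  1.80514831e-05,
        1.36748612e+00, -8.25727148e-02]), 'joint_vel': array([ 0.00132447,  0.00093012, -0.00012657, -0.00047752, -0.00140037,
        0.00022926]), 'effort': array([-9.21977808e-04, -4.17604923e+01, -3.59923947e+01,  7.74032786e-02,
        4.92076704e-02, -1.77367797e-04]), 'position': array([0.2371107 , 0.60458241, 0.23241765]), 'ee_rot': array([-1.66211044,  1.56877462, -2.03593338]), 'wrist_force': array([-0.70077599, -0.40117617,  0.25717406]), 'wrist_torque': array([0.05666764, 0.0345298 , 0.03603577]), 'grip_width': 0.09506592850638565} 0.019
{'K': array([[475.31555464,   0.        , 285.55659801],
       [  0.        , 475.31555464, 210.98307562],
       [  0.        ,   0.        ,   1.        ]]), 'distortion': array([-0.15712361,  0.        ,  0.        ,  0.        ,  0.        ]), 'R': array([[ 8.65204163e-01, -5.01419255e-01,  6.98103855e-04],
       [-3.26457028e-01, -5.64360672e-01, -7.58236666e-01],
       [ 3.80588446e-01,  6.55801619e-01, -6.51979042e-01]]), 't': array([-0.4295119 ,  0.28889934,  1.10038962])}
{'K': array([[459.54019916,   0.        , 272.22576147],
       [  0.        , 459.54019916, 215.05533965],
       [  0.        ,   0.        ,   1.        ]]), 'distortion': array([-0.11400238,  0.        ,  0.        ,  0.        ,  0.        ]), 'R': array([[ 0.03013213, -0.99951632,  0.00769262],
       [-0.98582044, -0.03098851, -0.1649175 ],
       [ 0.16507612, -0.00261422, -0.98627737]]), 't': array([0.03453861, 0.51634466, 1.03160127])}
```

View pics/side0.png

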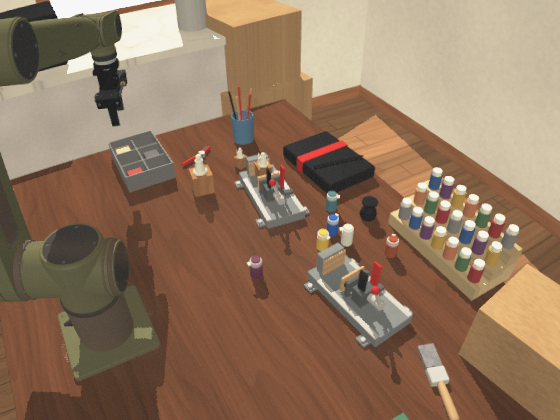

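View pics/top0.png

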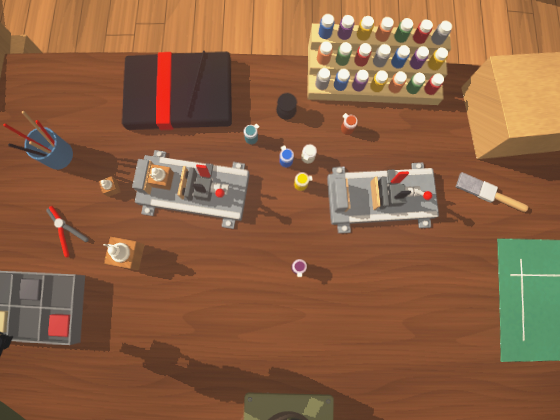

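```bash
python3 - <<'E'
import cv2
a=cv2.imread("pics/top0.png")[140:230,125:260]; cv2.imwrite("pics/top0c.png",cv2.resize(a,None,fx=5.9,fy=5.9,interpolation=2))
a=cv2.imread("pics/side0.png")[140:235,180:315]; cv2.imwrite("pics/side0c.png",cv2.resize(a,None,fx=5.9,fy=5.9,interpolation=2))
E
```

```text
(no output)
```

View pics/top0c.png

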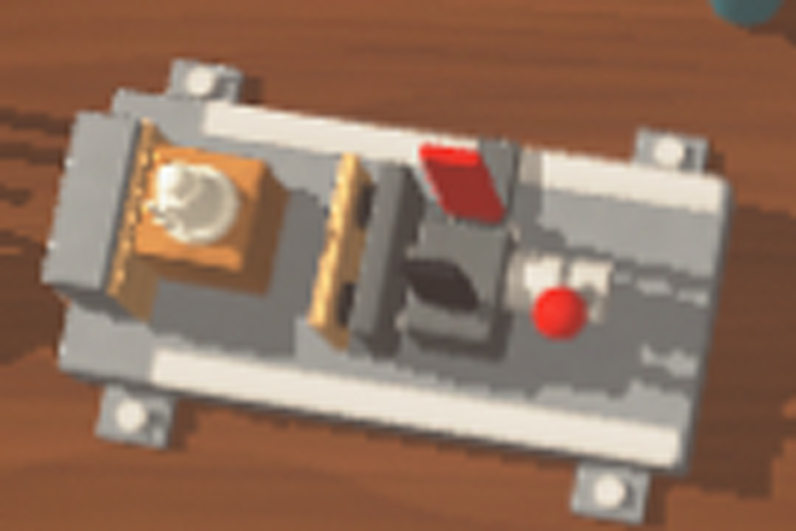

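View pics/side0c.png

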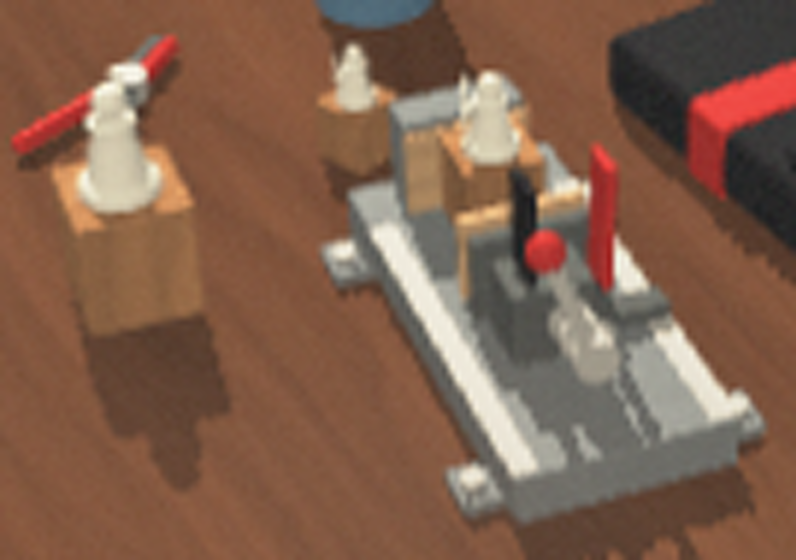

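```bash
cat > h.py <<'E'
import numpy as np, cv2
from bench import env
from scipy.optimize import least_squares
def proj(n,P):
    m=env.camera_model(n); r,_=cv2.Rodrigues(m["R"])
    return cv2.projectPoints(np.array(P,float).reshape(-1,1,3),r,m["t"],m["K"],m["distortion"])[0][:,0]
def world(p,P):
    x,y,a=p[:3]; c,s=np.cos(a),np.sin(a); P=np.array(P,float)
    return np.c_[x+c*P[:,0]-s*P[:,1], y+s*P[:,0]+c*P[:,1], P[:,2]]
E
cat > fit.py <<'E'
from h import *
S=lambda u,v:(180+u/5.9-.4,140+v/5.9-.4); T=lambda u,v:(125+u/5.9-.4,140+v/5.9-.4)
# local pts (m); flag 1 = on carriage (y rel. to jaw face)
F=[("top",T(728,182),(.06,-.13,.03),0),("top",T(686,440),(-.06,-.13,.03),0),("top",T(62,360),(-.06,.13,.03),0),("top",T(118,95),(.06,.13,.03),0),
("top",T(340,152),(.035,0,.08),1),("top",T(308,325),(-.035,0,.08),1),
("top",T(420,146),(.029,-.04,.135),1),("top",T(478,148),(.029,-.064,.135),1),
("side",S(512,490),(-.06,-.13,.03),0),("side",S(738,430),(.06,-.13,.03),0),("side",S(350,195),(-.06,.13,.03),0),
("side",S(458,212),(-.035,0,.08),1),("side",S(590,180),(.035,0,.08),1)]
def pr(p):
    o=[]
    for n,uv,P,f in F:
        P=np.array(P); P[1]+=f*p[3]
        o.append(proj(n,world(p,[P]))[0])
    return np.array(o)
r=least_squares(lambda p:(pr(p)-[f[1] for f in F]).ravel(),[.55,.2,0,.0],loss="soft_l1")
p=r.x; print(p, np.degrees(p[2])); print((r.fun.reshape(-1,2)).round(1))
print("grip",world(p,[(0,p[3]-.052,.115)]),"axis",world(p,[(0,p[3]-.102,.055)]))
print("plinth gap", .095-.0015-.045-p[3])
E
python3 fit.py
```

```text
[ 0.58243148  0.24485892 -0.13016805  0.02076841] -7.458079942697882
[[ 1.6 -0.3]
 [ 0.2  4.5]
 [-0.7  0.8]
 [ 0.2 -1.8]
 [ 0.3 -0.6]
 [-0.2 -0.6]
 [-0.5 -1. ]
 [ 0.4  0.3]
 [ 0.3 -0.8]
 [ 0.4 -1.1]
 [-0.8 -0.4]
 [-1.   1.1]
 [-1.9  1.3]]
grip [[0.5783776  0.21389155 0.115     ]] axis [[0.57188756 0.16431454 0.055     ]]
plinth gap 0.027731593590196144
```

```bash
sed -i 's/T(686,440)/T(687,464)/' fit.py; cat >> fit.py <<'E'
np.save("p.npy",p)
for n,(u0,v0) in (("top",(125,140)),("side",(180,140))):
    im=cv2.imread(f"pics/{n}0.png")[v0:v0+95,u0:u0+135]; im=cv2.resize(im,None,fx=5.9,fy=5.9,interpolation=2)
    y=p[3]
    def line(P,c):
        q=(proj(n,world(p,P))-(u0-.4,v0-.4))*5.9
        cv2.polylines(im,[q.astype(int).reshape(-1,1,2)],True,c,1)
    line([(.06,.13,.03),(.06,-.13,.03),(-.06,-.13,.03),(-.06,.13,.03)],(255,0,0))
    line([(.035,y,.03),(.035,y,.08),(-.035,y,.08),(-.035,y,.03)],(0,255,0))
    for x in(.029,-.02): line([(x,y-.04,.075),(x,y-.064,.075),(x,y-.064,.135),(x,y-.04,.135)],(255,255,0))
    a=np.radians(-20); line([(0,y-.102,.055),(.075*np.sin(a),y-.102,.055+.075*np.cos(a))],(255,0,255))
    line([(.0225,.0935,.08),(.0225,.0485,.08),(-.0225,.0485,.08),(-.0225,.0935,.08)],(0,0,0))
    line([(.0225,.0485,.03),(.0225,.0485,.08),(-.0225,.0485,.08),(-.0225,.0485,.03)],(0,0,0))
    cv2.imwrite(f"pics/{n}0o.png",im)
E
python3 fit.py
```

```text
[ 0.58223909  0.24463651 -0.13140857  0.02101564] -7.529156731595047
[[ 1.7 -0.2]
 [ 0.1  0.6]
 [-0.6  0.9]
 [ 0.3 -1.8]
 [ 0.3 -0.5]
 [-0.2 -0.5]
 [-0.5 -0.9]
 [ 0.4  0.4]
 [ 0.3 -0.7]
 [ 0.3 -1. ]
 [-0.8 -0.3]
 [-1.   1.1]
 [-1.9  1.3]]
grip [[0.57817919 0.21391929 0.115     ]] axis [[0.57162765 0.16435037 0.055     ]]
plinth gap 0.027484361147729126
```

View pics/top0o.png

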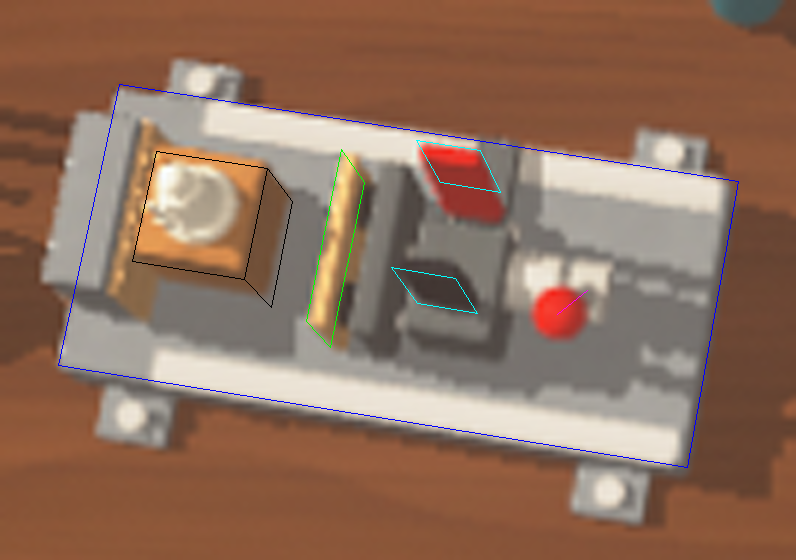

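View pics/side0o.png

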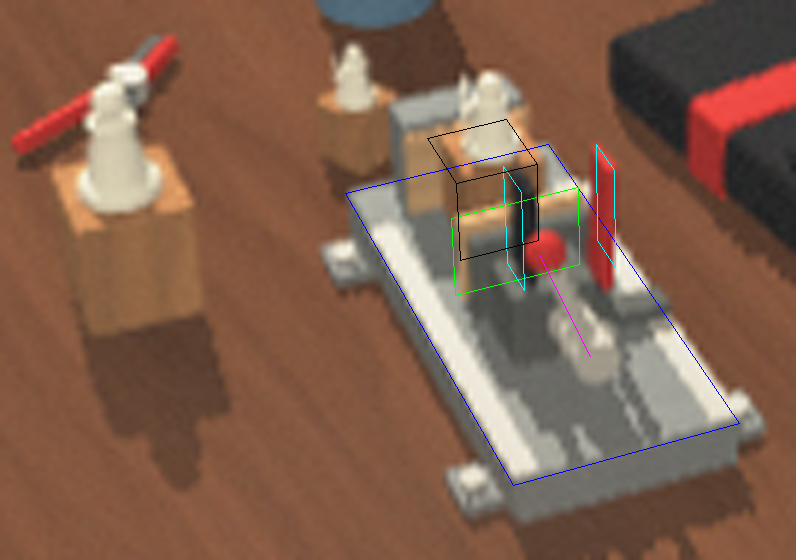

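```bash
python3 - <<'E'
from h import *
p=np.load("p.npy");y=p[3]
out=[]
for n,(u0,v0) in (("top",(182,158)),("side",(254,160))):
    w,h=44,48; f=9
    im=cv2.resize(cv2.imread(f"pics/{n}0.png")[v0:v0+h,u0:u0+w],None,fx=f,fy=f,interpolation=2)
    for i in range(0,w,10): cv2.putText(im,str(u0+i),(i*f,10),0,.35,(255,255,255))
    for i in range(0,h,10): cv2.putText(im,str(v0+i),(0,i*f+5),0,.35,(255,255,255))
    out.append(im)
    for nm,P in dict(LtopF=(.029,y-.04,.135),LtopB=(.029,y-.064,.135),PtopF=(-.02,y-.04,.135),PtopB=(-.02,y-.064,.135),PbotB=(-.02,y-.064,.075)).items(): print(n,nm,proj(n,world(p,[P])).round(1))
cv2.imwrite("pics/z1.png",np.hstack(out))
E
```

```text
top LtopF [[195.3 163.4]]
top LtopB [[206.  165.1]]
top PtopF [[190.9 185. ]]
top PtopB [[201.8 186.8]]
top PbotB [[205.5 192.7]]
side LtopF [[280.7 164.1]]
side LtopB [[283.8 168.5]]
side PtopF [[265.  167.8]]
side PtopB [[268.  172.3]]
side PbotB [[268.4 188.8]]
```

View pics/z1.png

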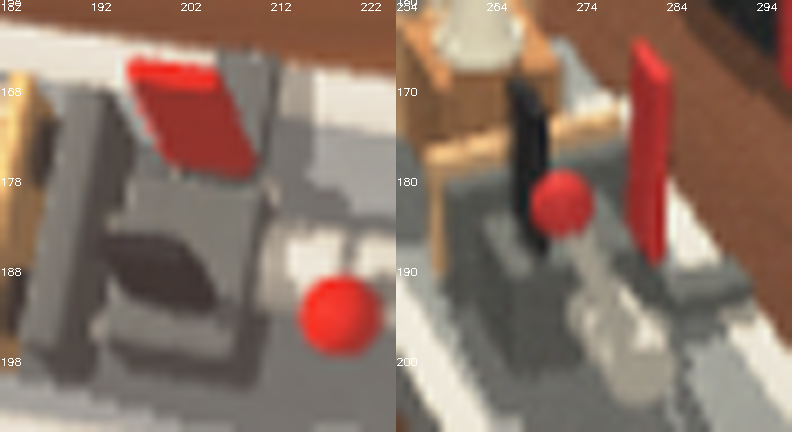

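```bash
cat >> h.py <<'E'
from scipy.spatial.transform import Rotation as Ro
A=-.1314
def Rt(flip=1,a=A):
    X=np.array([0,0,-1.]); Y=flip*np.array([np.cos(a),np.sin(a),0]); return np.c_[X,Y,np.cross(X,Y)]
def cur():
    s=env.sense(); return s["position"],Ro.from_euler("xyz",s["ee_rot"]).as_matrix(),s
def delta(T,flip=1,a=A):
    q,R,s=cur(); 
    print("t %.2f pos"%s["t"],q.round(4),"F",s["wrist_force"].round(1),"w %.4f"%s["grip_width"])
    print(" shift cm",(R.T@(np.array(T)-q)*100).round(2)," rot",Ro.from_matrix(R.T@Rt(flip,a)).as_rotvec().round(3))
    print(" tool axes",R.round(3).tolist())
E
python3 -c "
from h import *
for f in(1,-1): delta([.579,.213,.20],f)
print(cur()[2]['joint_positions'])"
```

```text
t 0.10 pos [0.2371 0.6046 0.2325] F [-0.3 -0.3 -0.3] w 0.0950
 shift cm [  3.29 -23.97  46.13]  rot [1.328e+00 1.000e-03 2.000e-03]
 tool axes [[-0.001, 0.365, 0.931], [-0.002, 0.931, -0.365], [-1.0, -0.002, -0.0]]
t 0.10 pos [0.2371 0.6046 0.2325] F [-0.3 -0.3 -0.3] w 0.0950
 shift cm [  3.29 -23.97  46.13]  rot [-1.813e+00 -2.000e-03  1.000e-03]
 tool axes [[-0.001, 0.365, 0.931], [-0.002, 0.931, -0.365], [-1.0, -0.002, -0.0]]
[ 1.11442267e+00  1.24421155e-01  1.65152981e+00  9.61365767e-06
  1.36749456e+00 -8.26085283e-02]
```

>>> arm_command --rows '[[[0,-2.2,4.2,0,0,0],[0,-2.2,4.2,0,0,0],[0,-2.2,4.2,0,0,0],[0,-2.2,4.2,0,0,0],[0,-2.2,4.2,0,0,0],[0,-2.2,4.2,0,0,0],[0,-2.2,4.2,0,0,0],[0,-2.2,4.2,0,0,0],[0,-2.2,4.2,0,0,0],[0,-2.2,4.2,0,0,0]]]' --fingers -1 --force 25

```text
t: 1.1
position: [0.5536, 0.2371, 0.2267]
ee_rot: [-2.127, 1.562, -2.489]
wrist_force: [-0.4, 0.3, 0.7]
grip_width: 0.0955
```

>>> arm_command --rows '[[[0,0,0,0.132,0,0],[0,0,0,0.132,0,0],[0,0,0,0.132,0,0],[0,0,0,0.132,0,0],[0,0,0,0.132,0,0],[0,0,0,0.132,0,0],[0,0,0,0.132,0,0],[0,0,0,0.132,0,0],[0,0,0,0.132,0,0],[0,0,0,0.132,0,0]]]'

```text
t: 2.1
position: [0.5551, 0.2282, 0.2194]
ee_rot: [-0.874, 1.551, -2.622]
wrist_force: [0.8, -0.5, 0.9]
grip_width: 0.0954
```

```bash
python3 -c "
from h import *
delta([.579,.213,.20])"
```

```text
t 2.10 pos [0.5551 0.2282 0.2194] F [ 0.8 -0.5  0.9] w 0.0954
 shift cm [1.91 2.65 1.05]  rot [-0.046  0.013  0.016]
 tool axes [[-0.018, 0.984, -0.176], [-0.01, -0.176, -0.984], [-1.0, -0.015, 0.013]]
```

>>> arm_command --rows '[[[0.4,0.6,0.25,-0.02,0.006,0.008],[0.4,0.6,0.25,-0.02,0.006,0.008],[0.4,0.6,0.25,0,0,0],[0.4,0.6,0.25,0,0,0],[0,0,0,0,0,0],[0,0,0,0,0,0],[0,0,0,0,0,0],[0,0,0,0,0,0],[0,0,0,0,0,0],[0,0,0,0,0,0]]]'

```text
t: 3.1
position: [0.578, 0.2133, 0.1997]
ee_rot: [-0.902, 1.569, -2.596]
wrist_force: [0.7, 0.4, 0.3]
grip_width: 0.0951
```

```bash
python3 -c "
from h import *
cv2.imwrite('pics/t1.png',cv2.resize(env.camera('top')[140:240,110:260,::-1],None,fx=5,fy=5))
cv2.imwrite('pics/s1.png',cv2.resize(env.camera('side')[110:230,200:350,::-1],None,fx=5,fy=5))
delta([.579,.213,.20])"
```

```text
t 3.20 pos [0.5781 0.2133 0.1998] F [-0.3  0.5  0.5] w 0.0950
 shift cm [-0.02  0.1   0.02]  rot [0.008 0.001 0.002]
 tool axes [[-0.002, 0.992, -0.123], [-0.001, -0.123, -0.992], [-1.0, -0.002, 0.001]]
```

View pics/s1.png

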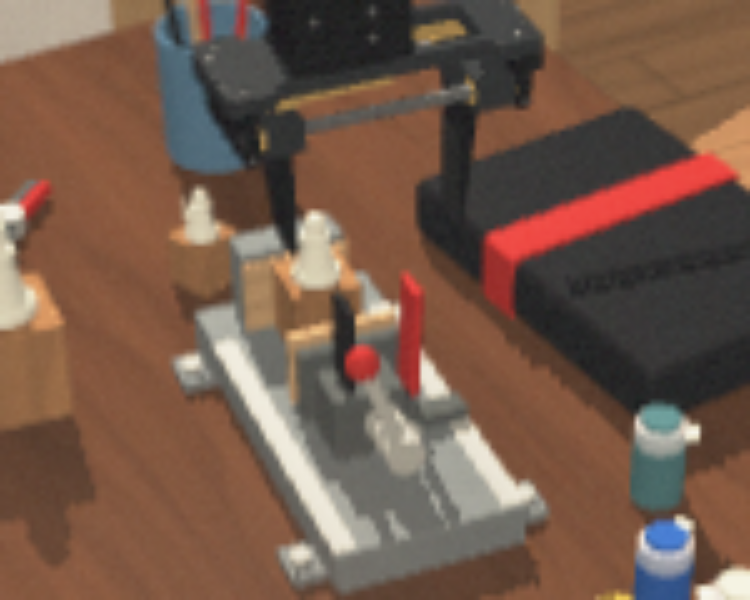

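The open gripper is centred above post and lever (fingertips at about (290,240) and (455,215) in the crop, post at (343,340), lever at (410,335)). Next I lower it.

>>> arm_command --rows '[[[1.4,0.02,0,0.008,0,0],[1.4,0.02,0,0,0,0],[1.4,0.02,0,0,0,0],[1.4,0.02,0,0,0,0],[1.4,0,0,0,0,0],[1.2,0,0,0,0,0],[0.4,0,0,0,0,0],[0,0,0,0,0,0],[0,0,0,0,0,0],[0,0,0,0,0,0]]]'

```text
t: 4.2
position: [0.5771, 0.2127, 0.1034]
ee_rot: [-1.079, 1.564, -2.781]
wrist_force: [-1.1, 0.6, -0.3]
grip_width: 0.0953
```

```bash
python3 -c "
from h import *
cv2.imwrite('pics/s2.png',cv2.resize(env.camera('side')[110:230,200:350,::-1],None,fx=5,fy=5))
delta([.579,.213,.115])"
```

```text
t 4.25 pos [0.5773 0.2127 0.1037] F [-0.  -0.5  0.6] w 0.0950
 shift cm [-1.13  0.16 -0.05]  rot [-0.001  0.003  0.005]
 tool axes [[-0.006, 0.991, -0.132], [-0.002, -0.132, -0.991], [-1.0, -0.005, 0.003]]
```

View pics/s2.png

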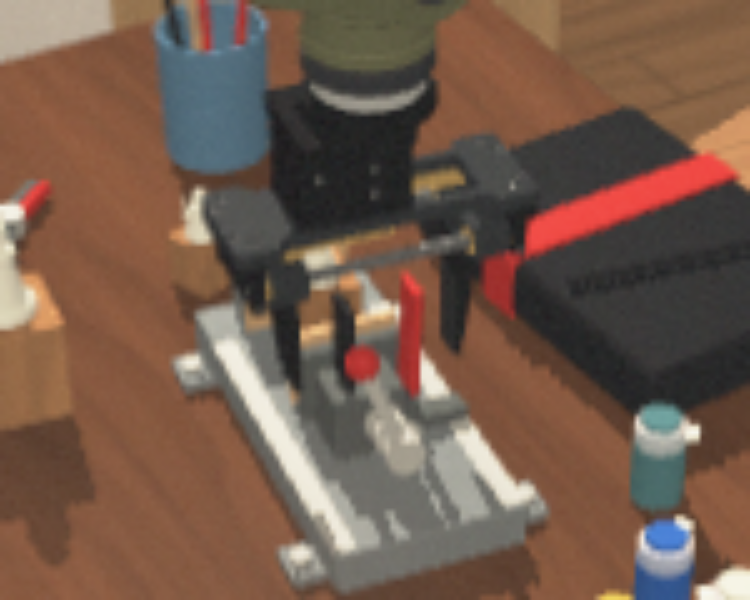

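>>> arm_command --rows '[[[-0.6,0.08,0,0,0,0],[-0.5,0.08,0,0,0,0],[0,0,0,0,0,0],[0,0,0,0,0,0],[0,0,0,0,0,0],[0,0,0,0,0,0],[0,0,0,0,0,0],[0,0,0,0,0,0],[0,0,0,0,0,0],[0,0,0,0,0,0]]]' --fingers -0.3 --force 28

```text
t: 5.25
position: [0.5803, 0.2129, 0.1181]
ee_rot: [-0.858, 1.569, -2.56]
wrist_force: [0.2, -0.2, -0.7]
grip_width: 0.0617
```

```bash
python3 -c "
from h import *
delta([.579,.213,.115])"
```

```text
t 5.25 pos [0.5803 0.2129 0.1181] F [ 0.2 -0.2 -0.7] w 0.0617
 shift cm [ 0.31 -0.13  0.01]  rot [-0.001  0.001  0.001]
 tool axes [[-0.002, 0.991, -0.132], [-0.001, -0.132, -0.991], [-1.0, -0.001, 0.001]]
```

No contact yet; closing fully.

>>> arm_command --rows '[[[0.1,-0.06,0,0,0,0],[0,0,0,0,0,0],[0,0,0,0,0,0],[0,0,0,0,0,0],[0,0,0,0,0,0],[0,0,0,0,0,0],[0,0,0,0,0,0],[0,0,0,0,0,0],[0,0,0,0,0,0],[0,0,0,0,0,0]]]' --fingers 1

```text
t: 6.25
position: [0.5771, 0.2133, 0.1166]
ee_rot: [-1.049, 1.564, -2.749]
wrist_force: [-2.7, -0.4, -0.3]
grip_width: 0.0406
```

```bash
python3 -c "
from h import *
delta([.579,.213,.115])
cv2.imwrite('pics/s3.png',cv2.resize(env.camera('side')[110:230,200:350,::-1],None,fx=5,fy=5))"
```

```text
t 6.25 pos [0.5771 0.2133 0.1166] F [-2.7 -0.4 -0.3] w 0.0406
 shift cm [0.16 0.19 0.  ]  rot [0.002 0.003 0.006]
 tool axes [[-0.006, 0.992, -0.129], [-0.002, -0.129, -0.992], [-1.0, -0.006, 0.003]]
```

View pics/s3.png

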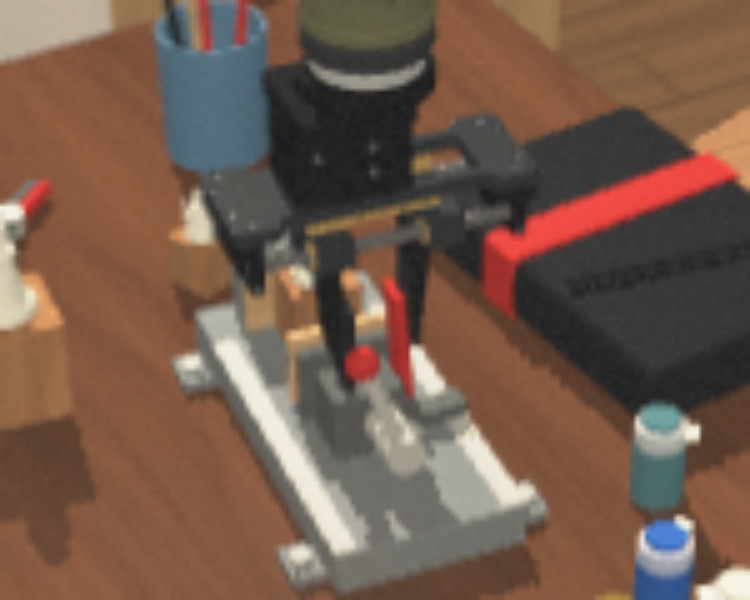

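Squeezed (lever upright against the fingers, opening 40.6 mm). Sliding toward the plinth.

>>> arm_command --rows '[[[0.03,0,-0.3,0,0,0],[0.03,0,-0.3,0,0,0],[0.03,0,-0.3,0,0,0],[0,0,-0.3,0,0,0],[0,0,-0.3,0,0,0],[0,0,-0.3,0,0,0],[0,0,0,0,0,0],[0,0,0,0,0,0],[0,0,0,0,0,0],[0,0,0,0,0,0]]]'

```text
t: 7.3
position: [0.5796, 0.2333, 0.1166]
ee_rot: [-1.103, 1.564, -2.803]
wrist_force: [-3.7, 0.7, 0.5]
grip_width: 0.0405
```

```bash
python3 -c "
from h import *
delta([.579,.213,.115])
cv2.imwrite('pics/s4.png',cv2.resize(env.camera('side')[110:230,200:350,::-1],None,fx=5,fy=5))"
```

```text
t 7.30 pos [0.5796 0.2333 0.1166] F [-3.7  0.7  0.5] w 0.0405
 shift cm [0.17 0.2  2.02]  rot [0.002 0.003 0.006]
 tool axes [[-0.006, 0.992, -0.129], [-0.002, -0.129, -0.992], [-1.0, -0.006, 0.003]]
```

View pics/s4.png

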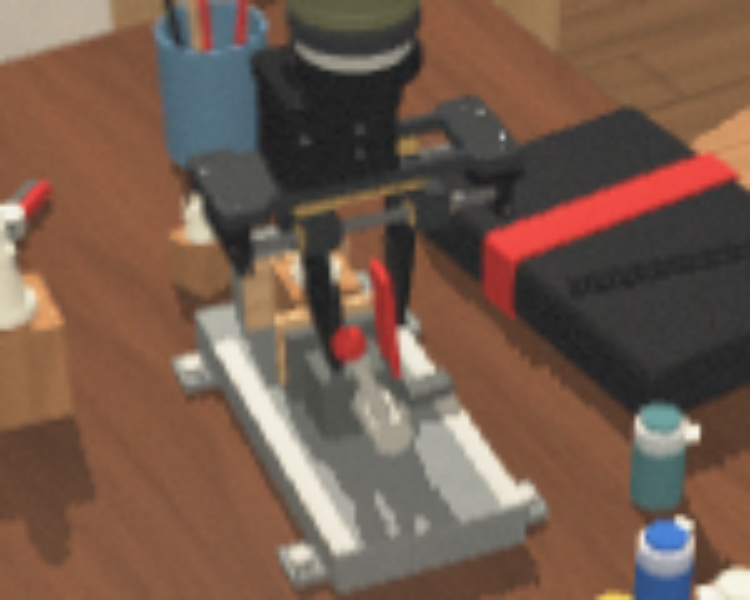

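Jaw followed 20 mm freely. Last few mm in small steps, watching force.

>>> arm_command --rows '[[[0,0,-0.1,0,0,0],[0,0,-0.1,0,0,0],[0,0,-0.1,0,0,0],[0,0,-0.1,0,0,0],[0,0,0,0,0,0],[0,0,0,0,0,0],[0,0,0,0,0,0],[0,0,0,0,0,0],[0,0,0,0,0,0],[0,0,0,0,0,0]]]'

```text
t: 8.35
position: [0.5801, 0.2373, 0.1166]
ee_rot: [-1.078, 1.564, -2.778]
wrist_force: [-3.7, -0.3, 1.6]
grip_width: 0.0407
```

>>> arm_command --rows '[[[0,0,-0.1,0,0,0],[0,0,-0.1,0,0,0],[0,0,0,0,0,0],[0,0,0,0,0,0],[0,0,0,0,0,0],[0,0,0,0,0,0],[0,0,0,0,0,0],[0,0,0,0,0,0],[0,0,0,0,0,0],[0,0,0,0,0,0]]]'

```text
t: 9.35
position: [0.5804, 0.2394, 0.1166]
ee_rot: [-1.081, 1.564, -2.781]
wrist_force: [-3.9, -1.0, 0.4]
grip_width: 0.0408
```

```bash
python3 -c "
from h import *
delta([.579,.213,.115])
cv2.imwrite('pics/s5.png',cv2.resize(env.camera('side')[150:210,225:300,::-1],None,fx=10,fy=10,interpolation=2))
cv2.imwrite('pics/t5.png',cv2.resize(env.camera('top')[140:215,120:220,::-1],None,fx=8,fy=8,interpolation=2))
"
```

```text
t 9.35 pos [0.5804 0.2394 0.1166] F [-3.9 -1.   0.4] w 0.0408
 shift cm [0.17 0.2  2.64]  rot [0.002 0.003 0.006]
 tool axes [[-0.006, 0.992, -0.129], [-0.002, -0.129, -0.992], [-1.0, -0.006, 0.003]]
```

View pics/s5.png

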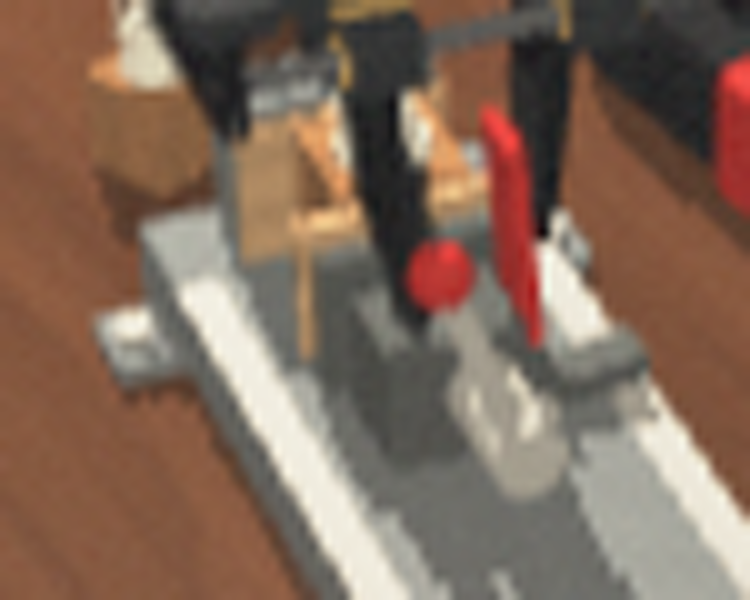

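View pics/t5.png

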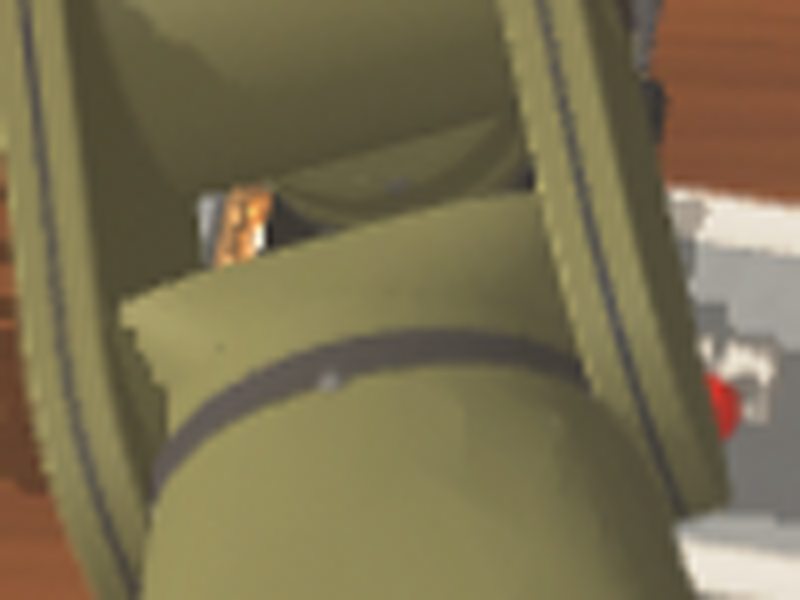

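>>> arm_command --rows '[[[0,0,-0.1,0,0,0],[0,0,-0.1,0,0,0],[0,0,0,0,0,0],[0,0,0,0,0,0],[0,0,0,0,0,0],[0,0,0,0,0,0],[0,0,0,0,0,0],[0,0,0,0,0,0],[0,0,0,0,0,0],[0,0,0,0,0,0]]]'

```text
t: 10.45
position: [0.5807, 0.2416, 0.1166]
ee_rot: [-1.079, 1.564, -2.779]
wrist_force: [-3.6, 0.1, 2.3]
grip_width: 0.0408
```

```bash
python3 -c "
from h import *
import time
delta([.579,.213,.115])"
```

```text
t 10.45 pos [0.5807 0.2416 0.1166] F [-3.6  0.1  2.3] w 0.0408
 shift cm [0.17 0.2  2.86]  rot [0.002 0.003 0.006]
 tool axes [[-0.006, 0.992, -0.129], [-0.002, -0.129, -0.992], [-1.0, -0.006, 0.003]]
```

>>> arm_command --rows '[[[0,0,-0.1,0,0,0],[0,0,0,0,0,0],[0,0,0,0,0,0],[0,0,0,0,0,0],[0,0,-0.05,0,0,0],[0,0,0,0,0,0],[0,0,0,0,0,0],[0,0,0,0,0,0],[0,0,0,0,0,0],[0,0,0,0,0,0]]]'

```text
t: 11.45
position: [0.5809, 0.2431, 0.1166]
ee_rot: [-1.05, 1.564, -2.75]
wrist_force: [-5.2, -0.9, 1.7]
grip_width: 0.0406
```

```bash
python3 -c "
from h import *
delta([.579,.213,.115])
cv2.imwrite('pics/s6.png',cv2.resize(env.camera('side')[150:210,225:300,::-1],None,fx=10,fy=10,interpolation=2))"
```

```text
t 11.45 pos [0.5809 0.2431 0.1166] F [-5.2 -0.9  1.7] w 0.0406
 shift cm [0.17 0.2  3.01]  rot [0.002 0.003 0.006]
 tool axes [[-0.006, 0.992, -0.129], [-0.003, -0.129, -0.992], [-1.0, -0.006, 0.003]]
```

View pics/s6.png

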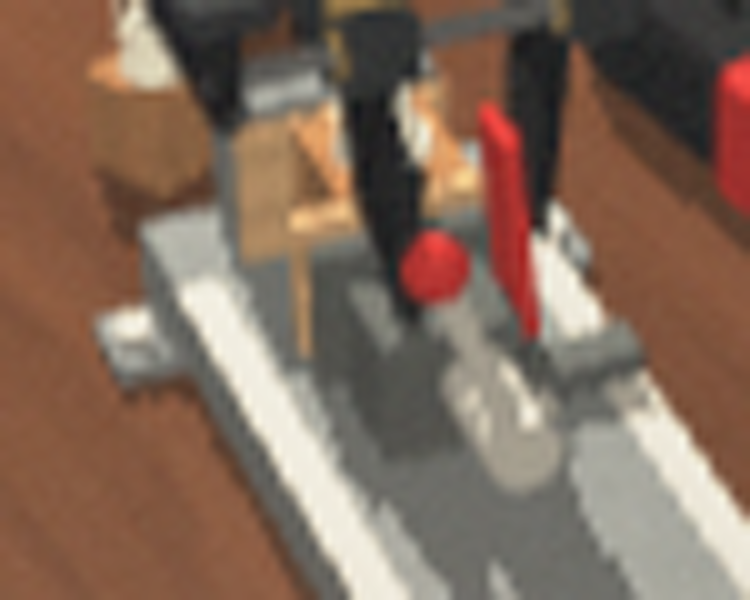

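>>> arm_command --rows '[[[0,0,-0.15,0,0,0],[0,0,0,0,0,0],[0,0,0,0,0,0],[0,0,0,0,0,0],[0,0,0,0,0,0],[0,0,0,0,0,0],[0,0,0,0,0,0],[0,0,0,0,0,0],[0,0,0,0,0,0],[0,0,0,0,0,0]]]'

```text
t: 12.5
position: [0.5811, 0.2446, 0.1166]
ee_rot: [-1.029, 1.564, -2.729]
wrist_force: [-4.1, -1.0, 1.7]
grip_width: 0.0406
```

```bash
python3 -c "
from h import *
delta([.579,.213,.115])
a=env.camera('side')
F=[env.sense()['wrist_force']]
for i in range(6): env.camera('top'); F.append(env.sense()['wrist_force'])
print(np.mean(F,0),np.std(F,0))
print(env.sense()['wrist_torque'])
cv2.imwrite('pics/s7.png',cv2.resize(a[150:210,225:300,::-1],None,fx=10,fy=10,interpolation=2))"
```

```text
t 12.50 pos [0.5811 0.2446 0.1166] F [-4.1 -1.   1.7] w 0.0406
 shift cm [0.17 0.2  3.16]  rot [0.002 0.004 0.006]
 tool axes [[-0.006, 0.992, -0.129], [-0.003, -0.129, -0.992], [-1.0, -0.006, 0.004]]
[-4.10473912 -0.51739709  1.52575575] [0.50199599 0.41193748 0.23849676]
[-0.33377521 -0.43728317  0.04415723]
```

View pics/s7.png

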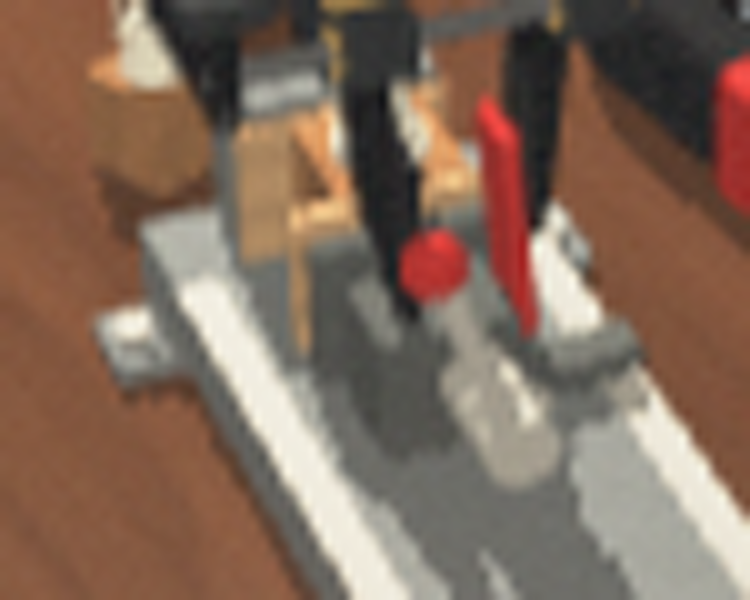

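>>> arm_command --rows '[[[0,0,-0.1,0,0,0],[0,0,0,0,0,0],[0,0,-0.1,0,0,0],[0,0,0,0,0,0],[0,0,0,0,0,0],[0,0,0,0,0,0],[0,0,0,0,0,0],[0,0,0,0,0,0],[0,0,0,0,0,0],[0,0,0,0,0,0]]]'

```text
t: 13.85
position: [0.5813, 0.246, 0.1166]
ee_rot: [-0.874, 1.563, -2.574]
wrist_force: [-4.1, -2.4, 2.8]
grip_width: 0.0412
```

```bash
cat > look.py <<'E'
import sys
from h import *
delta([.579,.213,.115])
a=env.camera('side')
F=[env.sense()['wrist_force']]
for i in range(3): env.camera('top'); F.append(env.sense()['wrist_force'])
print(np.mean(F,0),np.std(F,0))
print(env.sense()['wrist_torque'])
cv2.imwrite('pics/%s.png'%sys.argv[1],cv2.resize(a[150:210,225:300,::-1],None,fx=10,fy=10,interpolation=2))
E
python3 look.py s8
```

```text
t 13.85 pos [0.5813 0.246  0.1166] F [-4.1 -2.4  2.8] w 0.0412
 shift cm [0.18 0.2  3.3 ]  rot [0.003 0.005 0.006]
 tool axes [[-0.007, 0.992, -0.128], [-0.004, -0.128, -0.992], [-1.0, -0.006, 0.005]]
[-4.07895286 -1.23115708  2.16603277] [0.22772826 0.20349634 0.47127254]
[-0.36104795 -0.42103019  0.11880419]
```

View pics/s8.png

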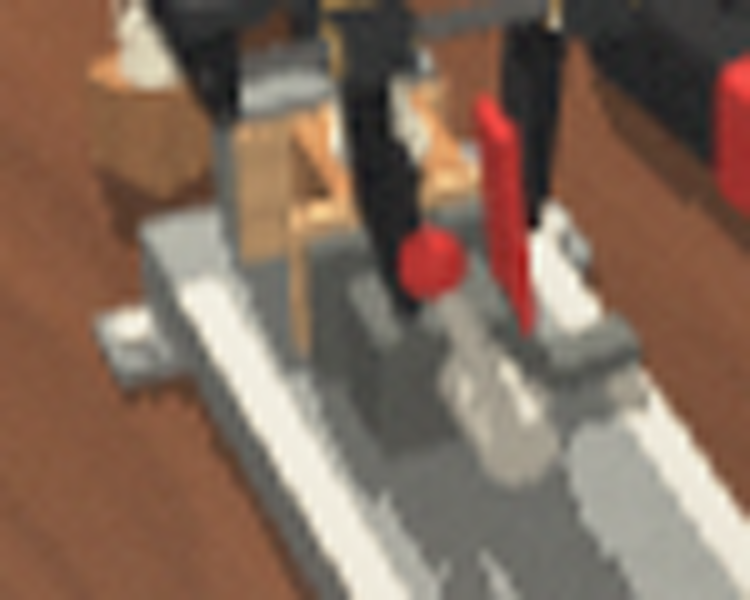

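>>> arm_command --rows '[[[0,0,-0.1,0,0,0],[0,0,0,0,0,0],[0,0,0,0,0,0],[0,0,-0.1,0,0,0],[0,0,0,0,0,0],[0,0,0,0,0,0],[0,0,0,0,0,0],[0,0,0,0,0,0],[0,0,0,0,0,0],[0,0,0,0,0,0]]]'

```text
t: 15.05
position: [0.5813, 0.2463, 0.1166]
ee_rot: [-0.658, 1.559, -2.357]
wrist_force: [-3.7, -1.7, 2.2]
grip_width: 0.0407
```

```bash
python3 look.py s9
```

```text
t 15.05 pos [0.5813 0.2463 0.1166] F [-3.7 -1.7  2.2] w 0.0407
 shift cm [0.19 0.2  3.33]  rot [0.004 0.009 0.007]
 tool axes [[-0.008, 0.992, -0.127], [-0.008, -0.128, -0.992], [-1.0, -0.007, 0.009]]
[-4.50650929 -2.16858648  2.16890225] [0.37825309 0.31717155 0.22513398]
[-0.37978089 -0.4403955   0.09472165]
```

View pics/s9.png

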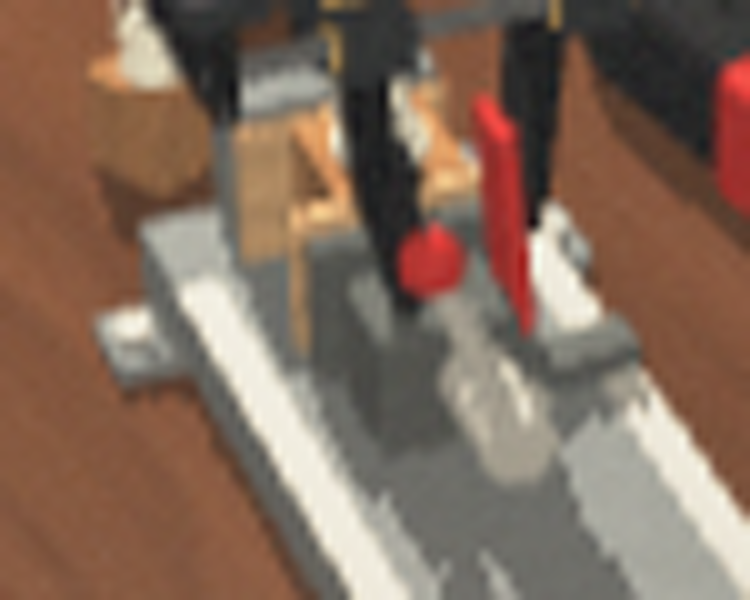

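Contact: the jaw has stopped (only 0.3 mm of the last 2 mm commanded), with light back-pressure. Letting go of the lever and rising.

>>> arm_command --rows '[[[0,0,0,0,0,0],[0,0,0,0,0,0],[0,0,0,0,0,0],[0,0,0,0,0,0],[0,0,0,0,0,0],[0,0,0,0,0,0],[0,0,0,0,0,0],[0,0,0,0,0,0],[0,0,0,0,0,0],[0,0,0,0,0,0]]]' --fingers -1

```text
t: 16.25
position: [0.5836, 0.2467, 0.1154]
ee_rot: [-0.497, 1.564, -2.198]
wrist_force: [0.3, -0.0, 0.1]
grip_width: 0.0953
```

>>> arm_command --rows '[[[-1.5,0,0,0,0,0],[-1.5,0,0,0,0,0],[-1.5,0,0,0,0,0],[-1.5,0,0,0,0,0],[-1.5,0,0,0,0,0],[-1.5,0,0,0,0,0],[-1.5,0,1,0,0,0],[0,0,2,0,0,0],[0,0,2,0,0,0],[0,0,0,0,0,0]]]'

```text
t: 17.25
position: [0.5791, 0.1958, 0.2378]
ee_rot: [1.007, 1.564, -0.693]
wrist_force: [0.7, 1.1, -0.0]
grip_width: 0.0953
```

```bash
python3 -c "
from h import *
delta([.579,.213,.2])
cv2.imwrite('pics/s10.png',cv2.resize(env.camera('side')[140:215,220:320,::-1],None,fx=8,fy=8,interpolation=2))
cv2.imwrite('pics/t10.png',cv2.resize(env.camera('top')[140:215,120:220,::-1],None,fx=8,fy=8,interpolation=2))
"
```

```text
t 17.25 pos [0.5791 0.1958 0.2378] F [ 0.7  1.1 -0. ] w 0.0953
 shift cm [ 3.77 -0.25 -1.72]  rot [ 0.003  0.003 -0.005]
 tool axes [[0.005, 0.992, -0.129], [-0.004, -0.129, -0.992], [-1.0, 0.005, 0.003]]
```

View pics/s10.png

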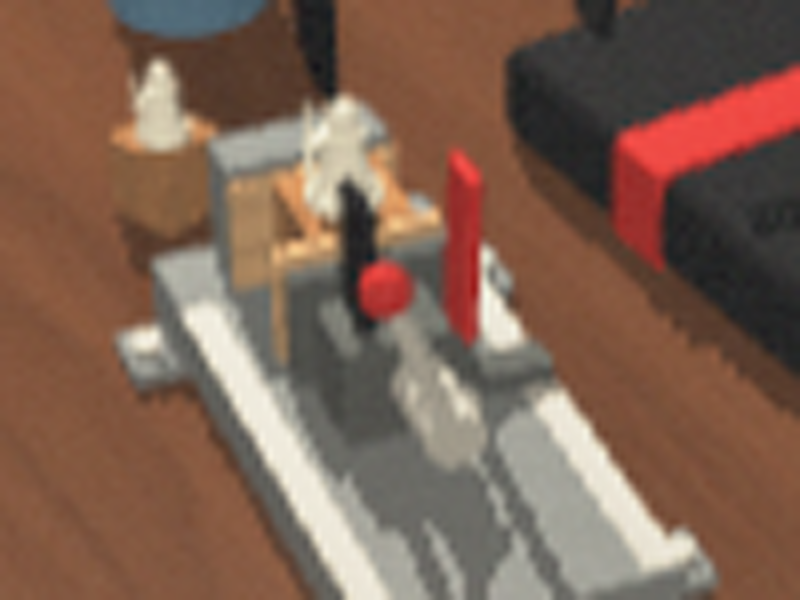

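View pics/t10.png

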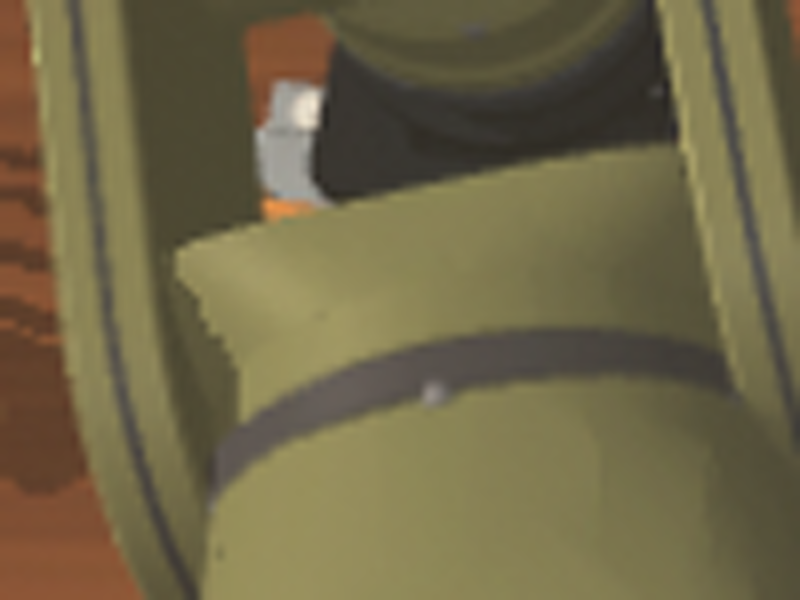

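```bash
cat >> h.py <<'E'
def ballxz(uv,p,yl,n='side'):
    f=lambda q: proj(n,world(p,[(q[0],yl,q[1])]))[0]-uv
    return least_squares(f,[-.02,.12]).x
E
python3 -c "
from h import *
p=np.load('p.npy')
print('orig', ballxz((180+546/5.9-.4,140+250/5.9-.4),p,p[3]-.102), ballxz((125+559/5.9-.4,140+313/5.9-.4),p,p[3]-.102,'top'))
yl=p[3]+.033-.102
q=ballxz((267.7,175.8),p,yl);print(q,np.degrees(np.arctan2(q[0],q[1]-.055)),np.hypot(q[0],q[1]-.055))
print('axis',world(p,[(0,yl,.055)]))
delta([.55,.197,.2])
"
```

```text
orig [-0.02217578  0.12750477] [-0.0240888   0.12179844]
[-0.02296593  0.12678402] -17.74108490444982 0.07536829593320615
axis [[0.57595166 0.19706585 0.055     ]]
t 17.35 pos [0.5791 0.1973 0.2372] F [ 0.1  0.1 -0.2] w 0.0948
 shift cm [ 3.71 -2.9   0.39]  rot [ 0.004  0.003 -0.005]
 tool axes [[0.005, 0.992, -0.128], [-0.003, -0.128, -0.992], [-1.0, 0.005, 0.003]]
```

Lever sprang back (red at (463,245), parallel to and apart from the post), jaw face is up against the plinth, and the figurine is upright. Now to the handle's robot side, fingers shut.

>>> arm_command --rows '[[[0,-1.4,0,0,0,0],[0,-1.4,0,0,0,0],[0,-1.4,0,0,0,0],[0,-1.4,0,0,0,0],[0,-0.9,0,0,0,0],[0,0,0,0,0,0],[0,0,0,0,0,0],[0,0,0,0,0,0],[0,0,0,0,0,0],[0,0,0,0,0,0]]]' --fingers 1 --force 30

```text
t: 18.35
position: [0.5076, 0.2084, 0.2362]
ee_rot: [0.893, 1.567, -0.802]
wrist_force: [-1.0, -0.5, 0.1]
grip_width: 0.0206
```

```bash
python3 -c "
from h import *
delta([.5115,.2056,.129])"
```

```text
t 18.35 pos [0.5076 0.2084 0.2362] F [-1.  -0.5  0.1] w 0.0206
 shift cm [10.73  0.39  0.21]  rot [ 0.007  0.002 -0.003]
 tool axes [[0.003, 0.992, -0.124], [-0.003, -0.124, -0.992], [-1.0, 0.003, 0.003]]
```

>>> arm_command --rows '[[[1.4,0.1,0.1,0.007,0,0],[1.4,0.1,0.1,0,0,0],[1.4,0.1,0,0,0,0],[1.4,0,0,0,0,0],[1.4,0,0,0,0,0],[1.4,0,0,0,0,0],[1.0,0,0,0,0,0],[0,0,0,0,0,0],[0,0,0,0,0,0],[0,0,0,0,0,0]]]'

```text
t: 19.35
position: [0.5097, 0.2046, 0.1305]
ee_rot: [-0.392, 1.565, -2.096]
wrist_force: [-0.7, -0.1, 0.2]
grip_width: 0.0006
```

```bash
cat > lk.py <<'E'
import sys
from h import *
cv2.imwrite('pics/%s.png'%sys.argv[1],cv2.resize(env.camera('side')[140:215,220:320,::-1],None,fx=8,fy=8,interpolation=2))
delta([.5115,.2056,.129])
p=np.load('p.npy'); q=cur()[0]; a=p[2]; d=q-world(p,[(0,0,0)])[0]
print('local mm',(1000*np.array([np.cos(a)*d[0]+np.sin(a)*d[1],-np.sin(a)*d[0]+np.cos(a)*d[1],d[2]])).round(1),'axis y',1e3*(p[3]-.069))
E
python3 lk.py s11
```

```text
t 19.40 pos [0.5099 0.2047 0.1308] F [-0.5  0.3  0.7] w 0.0003
 shift cm [ 0.18  0.15 -0.11]  rot [-0.002  0.005  0.002]
 tool axes [[-0.002, 0.991, -0.133], [-0.004, -0.133, -0.991], [-1.0, -0.002, 0.005]]
local mm [-66.5 -49.1 130.8] axis y -47.98436114772913
```

View pics/s11.png

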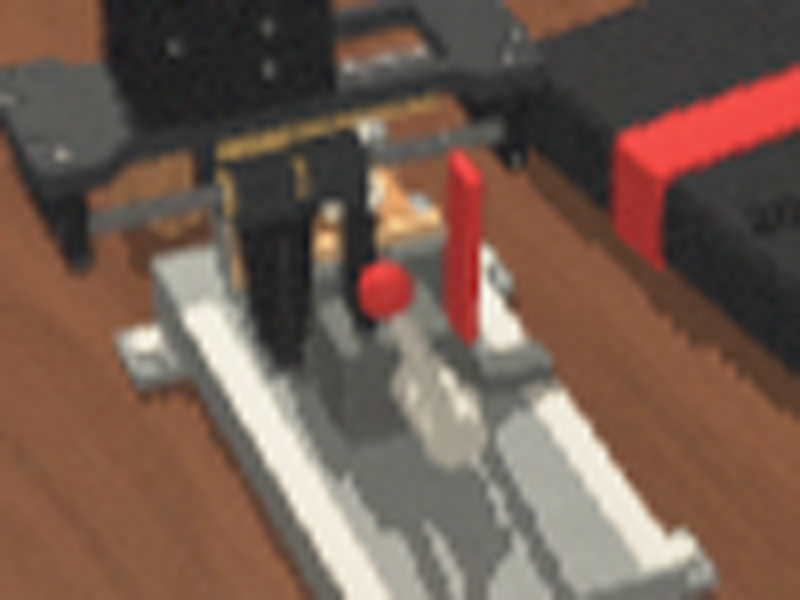

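>>> arm_command --rows '[[[0,0.6,0,0,0,0],[0,0.6,0,0,0,0],[0,0.6,0,0,0,0],[0,0.6,0,0,0,0],[0,0.6,0,0,0,0],[0,0.6,0,0,0,0],[0,0.6,0,0,0,0],[0,0.6,0,0,0,0],[0,0.4,0,0,0,0],[0,0,0,0,0,0]]]'

```text
t: 20.4
position: [0.5634, 0.1992, 0.1383]
ee_rot: [-1.381, 1.558, -3.086]
wrist_force: [-2.6, -0.1, 1.6]
grip_width: 0.0001
```

```bash
python3 lk.py s12
```

```text
t 20.45 pos [0.5634 0.1992 0.1382] F [-2.7 -0.4  2.5] w 0.0005
 shift cm [ 0.98 -5.22  0.06]  rot [-0.002  0.002  0.012]
 tool axes [[-0.012, 0.991, -0.133], [-0.001, -0.133, -0.991], [-1.0, -0.012, 0.002]]
local mm [-12.7 -47.5 138.2] axis y -47.98436114772913
```

View pics/s12.png

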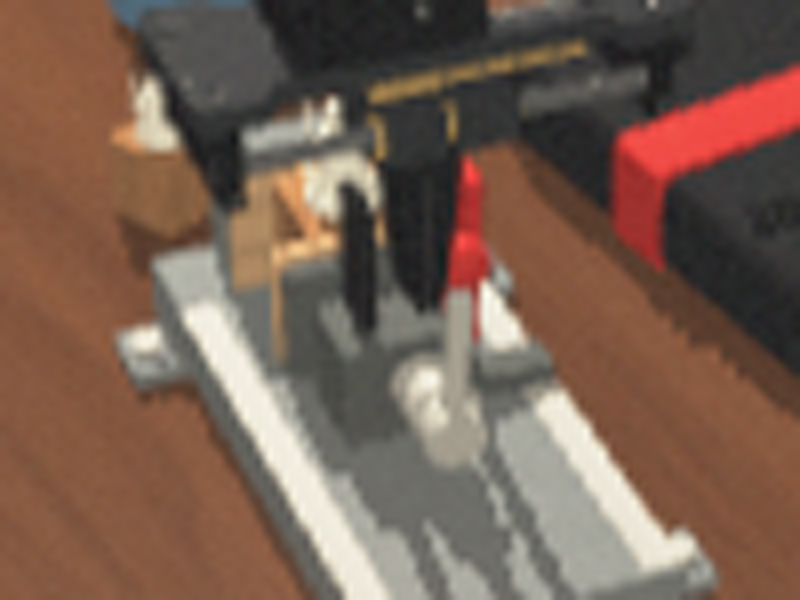

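>>> arm_command --rows '[[[0.15,0.5,0,0,0,-0.01],[0.15,0.5,0,0,0,0],[0.15,0.5,0,0,0,0],[0.15,0.5,0,0,0,0],[0.15,0.5,0,0,0,0],[0.15,0.5,0,0,0,0],[0,0.4,0,0,0,0],[0,0,0,0,0,0],[0,0,0,0,0,0],[0,0,0,0,0,0]]]'

```text
t: 21.45
position: [0.5988, 0.195, 0.1269]
ee_rot: [-1.513, 1.544, 3.066]
wrist_force: [-3.6, 1.2, 3.0]
grip_width: 0.001
```

```bash
python3 lk.py s13
```

```text
t 21.50 pos [0.5988 0.195  0.1269] F [-4.1  0.7  3. ] w 0.0006
 shift cm [ 0.02 -8.79  0.12]  rot [-0.002  0.001  0.026]
 tool axes [[-0.026, 0.991, -0.133], [0.002, -0.133, -0.991], [-1.0, -0.026, 0.002]]
local mm [ 22.9 -47.  126.9] axis y -47.98436114772913
```

View pics/s13.png

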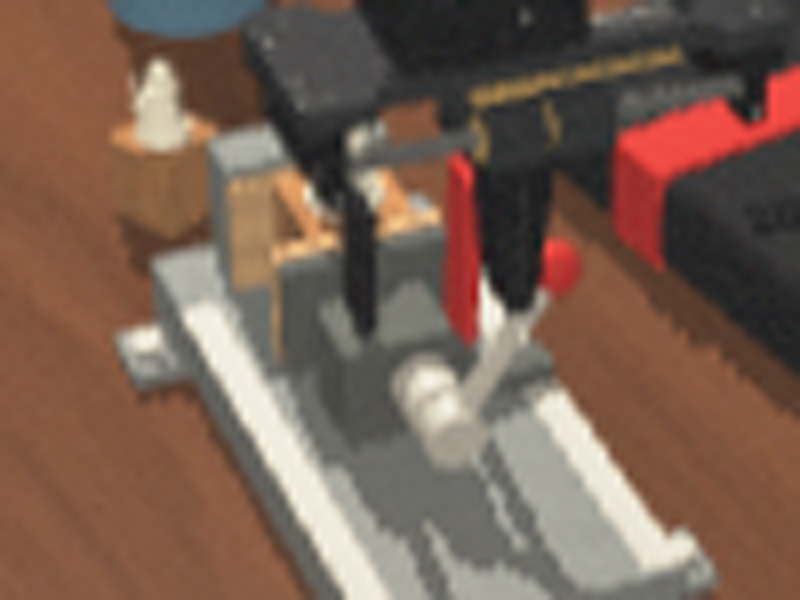

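>>> arm_command --rows '[[[0,-0.4,0,0,0,0],[-1.2,0,0,0,0,-0.012],[-1.2,0,0,0,0,-0.012],[-1.0,0,0,0,0,0],[0,1.0,0,0,0,0],[0,1.0,0,0,0,0],[0,1.0,0,0,0,0],[0,1.0,0,0,0,0],[0,0,0,0,0,0],[0,0,0,0,0,0]]]'

```text
t: 22.5
position: [0.6418, 0.188, 0.1605]
ee_rot: [-1.514, 1.526, 3.064]
wrist_force: [-0.5, -0.0, 0.1]
grip_width: 0.0007
```

```bash
python3 lk.py s14
```

```text
t 22.55 pos [0.6417 0.188  0.1605] F [ 0.  -0.2 -0.1] w 0.0006
 shift cm [ 3.730e+00 -1.298e+01 -1.000e-02]  rot [-0.003  0.003  0.044]
 tool axes [[-0.044, 0.99, -0.134], [0.003, -0.134, -0.991], [-0.999, -0.044, 0.003]]
local mm [ 66.3 -48.4 160.5] axis y -47.98436114772913
```

View pics/s14.png

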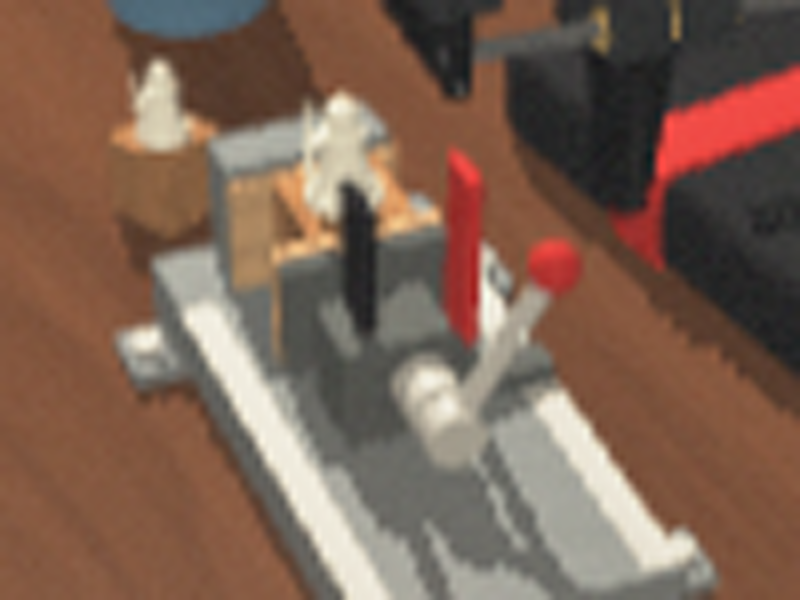

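>>> arm_command --rows '[[[0,-0.4,0,0,0,0.022],[0,-0.4,0,0,0,0.022],[0.5,0,0,0,0,0],[0.5,0,0,0,0,0],[0.5,0,0,0,0,0],[0.5,0,0,0,0,0],[0.5,0,0,0,0,0],[0.5,0,0,0,0,0],[0.3,0,0,0,0,0],[0,0,0,0,0,0]]]'

```text
t: 23.55
position: [0.6323, 0.1894, 0.1247]
ee_rot: [1.023, 1.566, -0.681]
wrist_force: [0.4, 0.4, 1.0]
grip_width: 0.0002
```

```bash
python3 lk.py s15
```

```text
t 23.60 pos [0.6322 0.1894 0.1248] F [ 1.   0.2 -0.4] w 0.0003
 shift cm [ -0.47 -12.18  -0.  ]  rot [-0.002  0.003 -0.004]
 tool axes [[0.004, 0.991, -0.133], [-0.003, -0.133, -0.991], [-1.0, 0.004, 0.003]]
local mm [ 56.8 -48.2 124.8] axis y -47.98436114772913
```

View pics/s15.png

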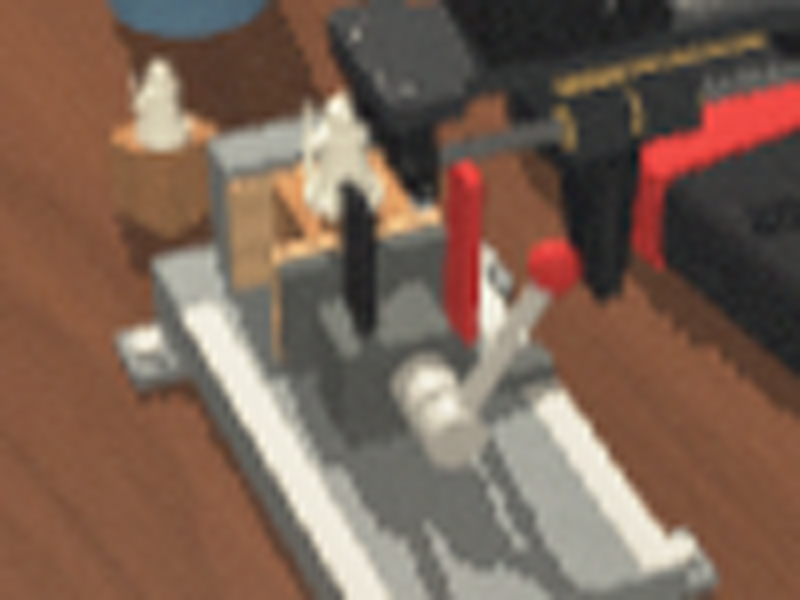

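```bash
python3 -c "
from h import *
p=np.load('p.npy')
q=ballxz((220+554/8-.4,140+265/8-.4),p,p[3]-.069);print(q,np.degrees(np.arctan2(q[0],q[1]-.055)),np.hypot(q[0],q[1]-.055))"
```

```text
[0.04279795 0.1192866 ] 33.65316490857997 0.07722972919404215
```

The fingertips are narrower than I assumed and went down beside the ball's far side (ball at (554,265), finger at (605,280)), without disturbing anything. Going up and back over the ball.

>>> arm_command --rows '[[[-1.0,0,0,0,0,0],[-1.0,0,0,0,0,0],[-0.8,0,0,0,0,0],[0,0,0,0,0,0],[0,-0.6,0,0,0,0],[0,-0.6,0,0,0,0],[0,-0.4,0,0,0,0],[0,0,0,0,0,0],[0,0,0,0,0,0],[0,0,0,0,0,0]]]'

```text
t: 24.6
position: [0.6137, 0.192, 0.1557]
ee_rot: [0.791, 1.567, -0.913]
wrist_force: [0.4, 1.1, 0.1]
grip_width: 0.0003
```

```bash
python3 lk.py s16
```

```text
t 24.65 pos [0.6138 0.192  0.1557] F [ 0.5 -0.7 -0. ] w 0.0004
 shift cm [  2.64 -10.33   0.  ]  rot [-0.001  0.003 -0.003]
 tool axes [[0.002, 0.991, -0.132], [-0.003, -0.132, -0.991], [-1.0, 0.003, 0.003]]
local mm [ 38.2 -48.  155.7] axis y -47.98436114772913
```

View pics/s16.png

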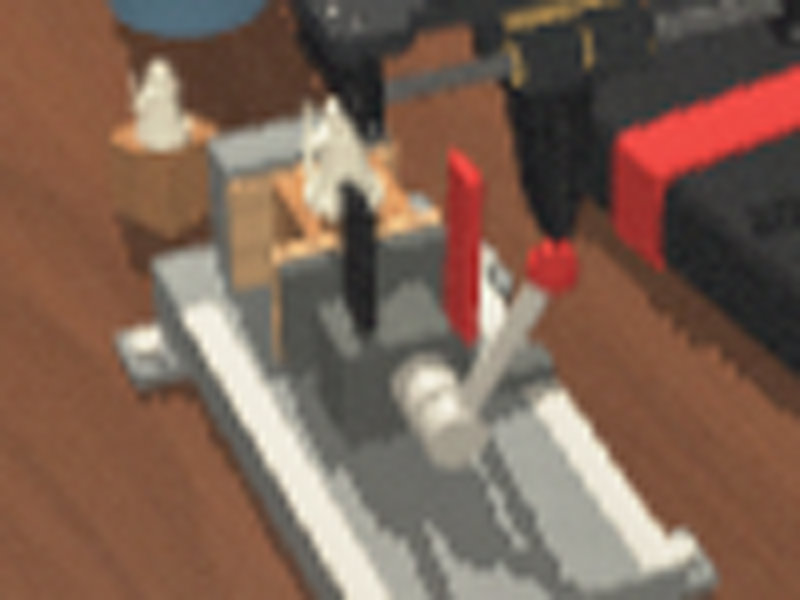

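>>> arm_command --rows '[[[0.5,0,0,0,0,0],[0.4,0,0,0,0,0],[0.5,0.45,0,0,0,0],[0.5,0.45,0,0,0,0],[0.5,0.4,0,0,0,0],[0.5,0.4,0,0,0,0],[0,0,0,0,0,0],[0,0,0,0,0,0],[0,0,0,0,0,0],[0,0,0,0,0,0]]]'

```text
t: 25.65
position: [0.6351, 0.1893, 0.1315]
ee_rot: [1.393, 1.561, -0.311]
wrist_force: [0.3, -0.2, 2.3]
grip_width: 0.0006
```

```bash
python3 lk.py s17
```

```text
t 25.70 pos [0.6351 0.1893 0.1316] F [-0.1 -0.7  1.3] w 0.0002
 shift cm [  0.13 -12.47   0.03]  rot [-0.002  0.002 -0.01 ]
 tool axes [[0.01, 0.991, -0.133], [-0.003, -0.133, -0.991], [-1.0, 0.01, 0.002]]
local mm [ 59.6 -47.9 131.6] axis y -47.98436114772913
```

View pics/s17.png

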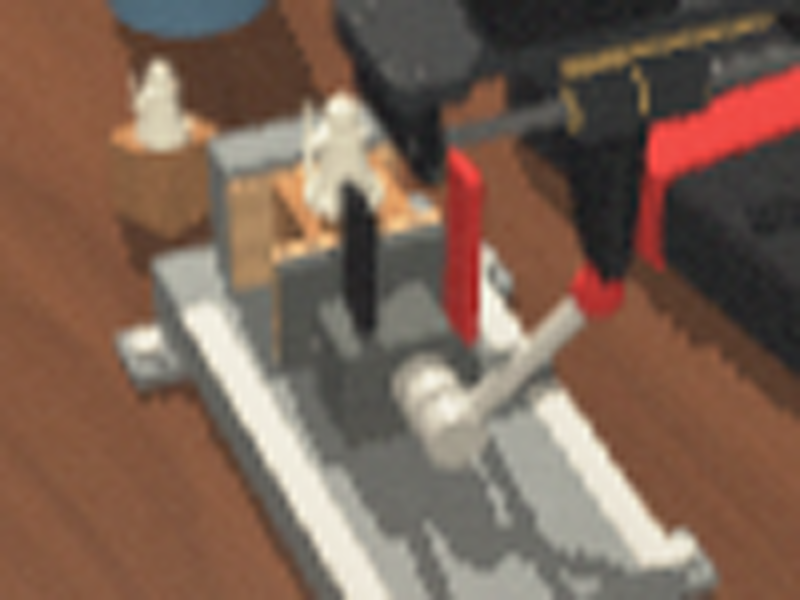

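The tips sit on the ball (600,293) and it follows down. Continuing to the stop.

>>> arm_command --rows '[[[0.4,0.15,0,0,0,-0.008],[0.4,0.15,0,0,0,0],[0.4,0.15,0,0,0,0],[0.4,0.1,0,0,0,0],[0.4,0.05,0,0,0,0],[0.3,0,0,0,0,0],[0.2,0,0,0,0,0],[0,0,0,0,0,0],[0,0,0,0,0,0],[0,0,0,0,0,0]]]'

```text
t: 26.7
position: [0.6473, 0.1876, 0.1153]
ee_rot: [1.528, 1.555, -0.175]
wrist_force: [0.0, -0.7, 2.3]
grip_width: 0.0004
```

```bash
python3 lk.py s18
```

```text
t 26.75 pos [0.6473 0.1876 0.1153] F [ 0.3 -0.3  1.7] w 0.0003
 shift cm [-1.590e+00 -1.368e+01  1.000e-02]  rot [-0.001  0.001 -0.016]
 tool axes [[0.016, 0.991, -0.132], [-0.003, -0.132, -0.991], [-1.0, 0.016, 0.001]]
local mm [ 72.  -48.  115.3] axis y -47.98436114772913
```

View pics/s18.png

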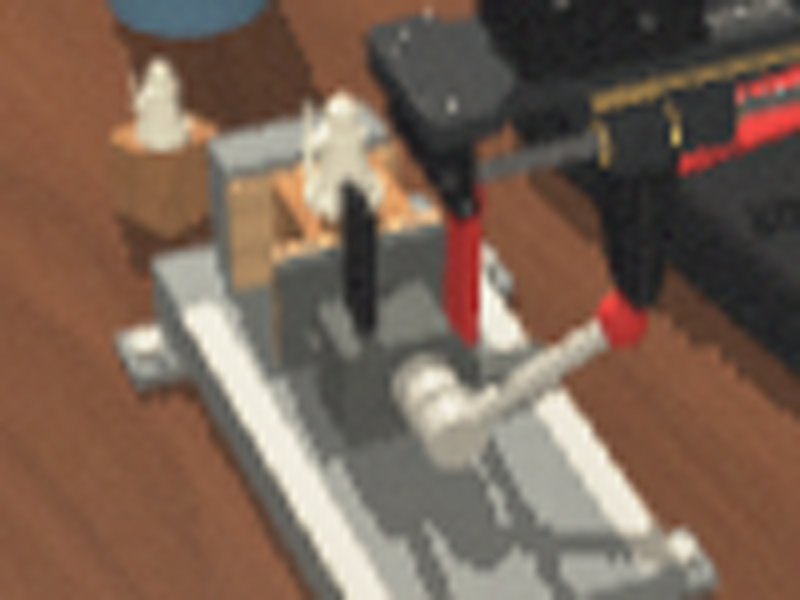

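>>> arm_command --rows '[[[-0.6,0,0,0,0,0],[0,-0.5,0,0,0,-0.016],[0,-0.3,0,0,0,0],[0.5,0,0,0,0,0],[0.5,0,0,0,0,0],[0.4,0.1,0,0,0,0],[0.3,0.1,0,0,0,0],[0.3,0,0,0,0,0],[0.3,0,0,0,0,0],[0,0,0,0,0,0]]]'

```text
t: 27.75
position: [0.6409, 0.1888, 0.1116]
ee_rot: [-0.889, 1.568, -2.592]
wrist_force: [0.6, 0.3, -0.7]
grip_width: 0.0002
```

```bash
python3 lk.py s19
```

```text
t 27.80 pos [0.6413 0.189  0.1115] F [-0.3 -0.5  0.6] w 0.0005
 shift cm [ -1.73 -13.09   0.05]  rot [-0.     0.002  0.001]
 tool axes [[-0.002, 0.991, -0.131], [-0.001, -0.131, -0.991], [-1.0, -0.001, 0.002]]
local mm [ 65.8 -47.5 111.5] axis y -47.98436114772913
```

View pics/s19.png

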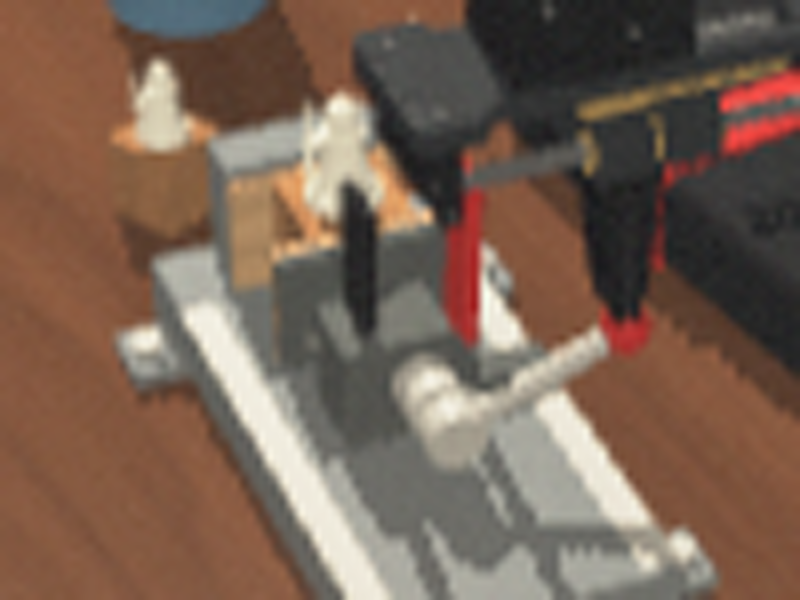

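>>> arm_command --rows '[[[0.3,0.05,0,0,0,0],[0.3,0.05,0,0,0,0],[0.3,0,0,0,0,0],[0.3,0,0,0,0,0],[0.3,0,0,0,0,0],[0.3,0,0,0,0,0],[0,0,0,0,0,0],[0,0,0,0,0,0],[0,0,0,0,0,0],[0,0,0,0,0,0]]]'

```text
t: 28.8
position: [0.642, 0.1892, 0.1112]
ee_rot: [-0.995, 1.564, -2.696]
wrist_force: [-0.7, -1.6, 4.8]
grip_width: 0.0004
```

```bash
python3 lk.py s20
```

```text
t 28.85 pos [0.642  0.1892 0.1112] F [-0.9  1.3  5. ] w 0.0003
 shift cm [ -1.7  -13.16   0.08]  rot [0.001 0.004 0.006]
 tool axes [[-0.006, 0.991, -0.13], [-0.003, -0.13, -0.991], [-1.0, -0.006, 0.004]]
local mm [ 66.5 -47.2 111.2] axis y -47.98436114772913
```

View pics/s20.png

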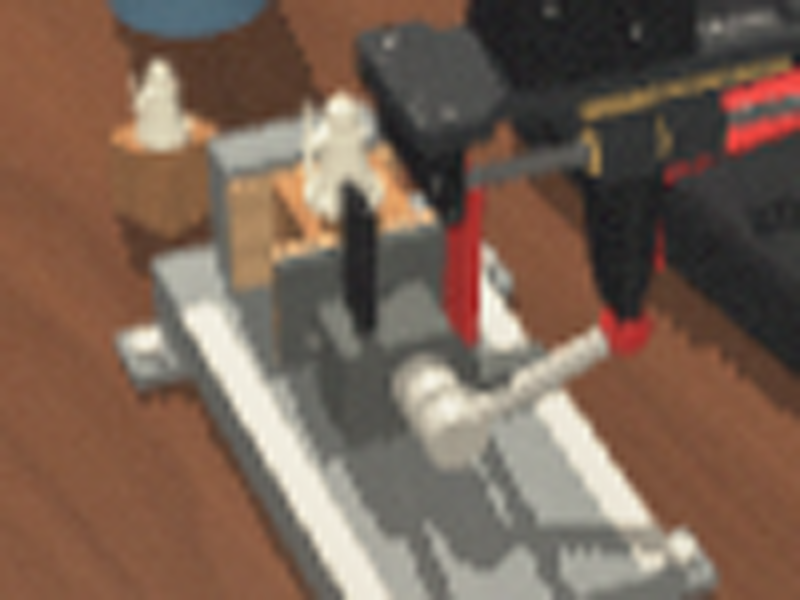

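>>> arm_command --rows '[[[0.6,0,0,0,0,0],[0.8,0,0,0,0,0],[0.8,0,0,0,0,0],[0.8,0,0,0,0,0],[0,0,0,0,0,0],[-0.5,0,0,0,0,0],[-1.0,0,0,0,0,0],[-1.5,0,0,0,0,0],[-1.5,0,0,0,0,0],[-1.5,0,0,0,0,0]]]'

```text
t: 29.85
position: [0.6417, 0.1894, 0.1707]
ee_rot: [-1.065, 1.553, -2.766]
wrist_force: [-0.3, 0.3, 0.4]
grip_width: 0.0003
```

>>> arm_command --rows '[[[-2,0,0,0,0,0],[-2,0,0,0,0,0],[-2,0,2,0,0,0],[0,0,3,0,0,0],[0,0,3,0,0,0],[0,0,3,0,0,0],[0,0,3,0,0,0],[0,0,3,0,0,0],[0,0,3,0,0,0],[0,0,0,0,0,0]]]'

```text
t: 30.85
position: [0.6196, -0.014, 0.2503]
ee_rot: [0.004, 1.565, -1.693]
wrist_force: [0.4, 0.8, -0.7]
grip_width: 0.0006
```

```bash
python3 lk.py s21; python3 -c "
from h import *
t=env.camera('top'); cv2.imwrite('pics/t21f.png',t[:,:,::-1])
cv2.imwrite('pics/t21.png',cv2.resize(t[140:230,125:260,::-1],None,fx=5.9,fy=5.9,interpolation=2))"
```

```text
t 30.90 pos [ 0.6199 -0.0126  0.2504] F [0.6 0.3 0.8] w 0.0005
 shift cm [ 12.04 -13.49 -20.35]  rot [ 0.006  0.005 -0.   ]
 tool axes [[-0.0, 0.992, -0.125], [-0.005, -0.125, -0.992], [-1.0, 0.0, 0.005]]
local mm [  71.1 -250.1  250.4] axis y -47.98436114772913
```

View pics/s21.png

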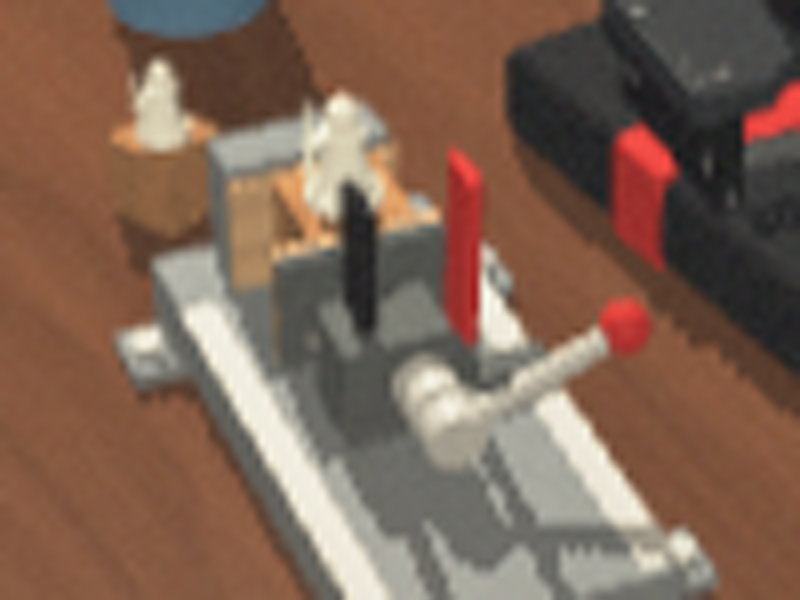

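View pics/t21.png

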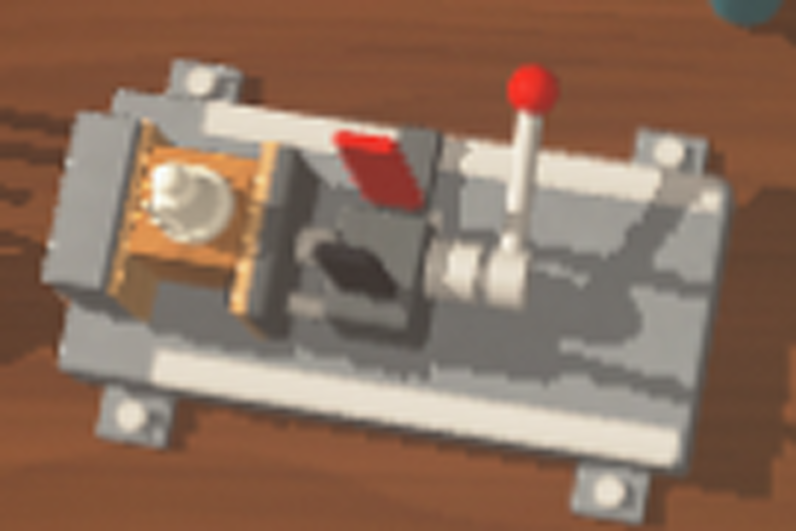

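```bash
python3 -c "
from h import *
p=np.load('p.npy')
for n,uv in(('side',(220+627/8-.4,140+326/8-.4)),('top',(125+533/5.9-.4,140+88/5.9-.4))):
  q=ballxz(uv,p,p[3]-.069,n);print(q,np.degrees(np.arctan2(q[0],q[1]-.055)))
a=cv2.imread('pics/top0.png')[155:240,320:450].astype(int);b=cv2.imread('pics/t21f.png')[155:240,320:450].astype(int)
d=np.abs(a-b).max(2);print((d>50).sum())
cv2.imwrite('pics/spare.png',cv2.resize(np.vstack([a,b]).astype('uint8'),None,fx=3,fy=3))"
```

```text
[0.07252364 0.08291867] 68.94531269864764
[0.07210258 0.07708321] 72.97149091567614
1831
```

View pics/spare.png

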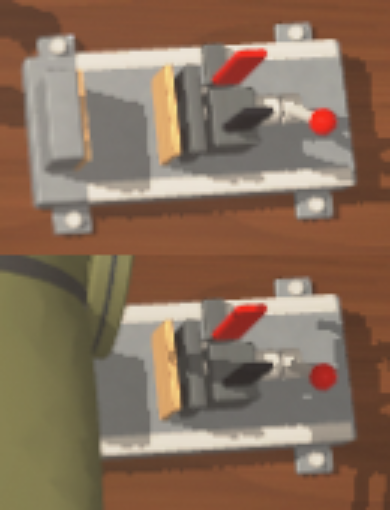

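Handle leans 69° (at its stop). The spare vise is unchanged, lit only by a different shadow. The arm is clear of everything, so I am handing in.

```bash
python3 -c "
from bench import env
print(env.close_job())"
```

```text
the job is handed in; nothing more can be done
None
```

The job is done and handed in at about 31 s: the plinth is clamped in its vise with the figurine upright.

- **Quick release:** I squeezed the red lever against the black post and slid the jaw about 33 mm, until it stopped against the plinth. Then I let go and the lever sprang back to its rest position.
- **Screw handle:** With the fingers shut, I pushed the handle past upright and then down from above until it stopped.
- **First try at the push-down:** My first try missed the ball on its far side, and nothing was disturbed. I also re-seated the fingertips once on the way down.

**Last checks**
- The handle leans 69° in the side camera and 73° in the top one. The stop is at 69°, and the difference is within calibration error. A final firmer push did not move it further.
- The top picture shows the steel plate pressed up close behind the wooden jaw face, and the plinth tight between the jaws.
- The jaw-to-plinth contact force at the slide was small, about 2 N at the wrist. I judged contact mainly from the jaw no longer advancing.
- The empty vise's jaw, lever and handle look the same before and after. Its fixed-jaw end was hidden by the arm in the last picture.
- The arm was clear of everything at hand-in.

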